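# Isolate and vent the vacuum chamber

### The arm

A 6-joint arm with a two-finger parallel gripper is mounted at the origin on the work surface. World frame = base frame: x ahead of the robot, y to its left, z up, the work surface at z = 0. Lengths are in mm, angles in rad, forces in N, time in s.
With the tool pointing down it reaches from about 275 to 1000 mm from the base axis. Payload 8.4 kg.
Tool frame: the origin (TCP) lies at the very end of the fingers, on their centre line; the grasp point (between the pads) lies 19 mm behind it; x points along the fingers, y is the direction in which the jaws open and shut, and the axes are right-handed (so a half turn about x gives the same grasp; the last joint's range is limited). The gripper opens to 85 mm and grips with 20 to 120 N. Pads are 22 mm wide; open, the fingers measure 114 mm over their backs; the gripper's body (76 mm by 85 mm) begins 54 mm behind the grasp point. The pads swing forward as they close: fully open they stand 13 mm farther back than shut.
Start: joints at [-1.244, 0.353, 1.633, -0, 1.155, -0.002], TCP at [201.816, -591.522, 231.281] pointing down, gripper open.
Joint ranges: [-2.63, 2.63], [-0.92, 2.1], [0.06, 2.66], [-1.3, 4.44], [0, 2.69], [-3.02, 3.02]. Speed limits (rad/s): [2.22, 2.22, 2.79, 3.14, 3.14, 3.14].

### API

Orientations are given as [roll, pitch, yaw] about the fixed x, y, z axes, in that order (R = Rz(yaw) Ry(pitch) Rx(roll)).
In Python, from rig import r, grab_frame, camera_params, sign_off gives the robot as it stands.
- The arm moves only by the tool drive_tool, never from a script. Its argument "rows" is one flat list of numbers, 7 for each row, row after row: the shift along the tool's x, y, z in mm, then the turn, a rotation vector about the tool's x, y, z in degrees, then the opening in per cent of the stroke, from 0 (shut) to 100 (fully open). In form: [x, y, z, rx, ry, rz, fingers, x, y, z, rx, ry, rz, fingers, ...]. A call has 1 to 10 rows; each row is the pose to reach, as a shift and turn from the pose measured when the call began, along the tool's axes at that moment; what a row does not reach only later rows make up. A row lasts 1/8 s, in which the tool goes at most 62.5 mm and 10.7 degrees, less where a joint would pass 70% of its speed; a pose out of reach is approached as far as the arm can. A call with a gripper value outside its range is refused whole. The fingers move at their own pace and stop on an object; "newtons" is the grip in N (left out, the last holds). Time passes only in rows, so rows that repeat a pose let the fingers close. It gives the time, the measured TCP pose, the force and the opening at its end, in the units of the state.
- r.sense(): the state, without advancing time (a new reading comes with each control period).
- grab_frame(name): name is "scene" or "top"; returns the picture (384x512x3 uint8, red, green, blue); there is no depth.
- camera_params(name): a dict with "vertical_fov" (degrees; the focal length in pixels is half the picture's height over the tangent of half this angle, whatever the lens; pixels are square), "cx", "cy" (the principal point, pixels), "k1" (the pictures are not rectified: a ray, as slopes to the right and down, at radius r is drawn at 1 + k1 r^2 times it, then the intrinsics apply), "pose" (4x4, takes a point from camera to world coordinates). Camera axes: x right, y down, z forward; pixel columns grow to the right and rows downward; lengths in mm; the calibration is good to about 2 mm. A picture is of the moment at which its call begins. camera_params takes no time and is no camera call.
- sign_off(): hands the job in, once; it reports no verdict.
The state is a dict: "clock": time; "qpos": joint angles; "qvel": joint speeds; "joint_efforts": joint torques, N m; "eef_pos": TCP position; "tcp_rot": TCP orientation; "contact_force": force on the tool from outside, world axes, zero at the start; "wrist_torque": the same for the moment, N m; "opening": opening from 0.0 (shut) to 1.0 (fully open).
Only numpy, scipy, OpenCV 4.12 (cv2) and the standard library are available. Lean on these libraries where they do the work, as an engineer would, in place of code of your own. Each camera call takes 0.05 s, during which the arm holds its last target.

### The job

The mounts in the vacuum chamber have been under vacuum long enough. With one fingertip, push the red lever of the pump valve fully shut (across its pipe, against its stop), and only then push the blue lever of the vent valve fully open (in line with its pipe), easing it round no faster than a quarter turn in a second. Do not grip the levers or force them hard against their stops, and leave the bottles, cups, box and specimen mounts where they stand.

Things in the scene. Friction and masses are not known exactly. Their poses are not given: they have to be found in the camera images.
- console: Vacuum unit fixed to the bench: 380 (x) x 420 (y) mm, its deck 76 mm above the bench. Origin: centre of its underside; front faces its -x, z up. Two ball valves at its x -115, y +85 and -85 mm; either may be the pump valve. Pipes from them (top 28 mm above the deck) run back to a round chamber (centre x +95, radius 105, 122 mm above the deck) with a gauge (x 80, y -150, 125 mm above the deck).
- pump_valve: Brass quarter-turn ball valve with the red-sleeved lever. Origin: on its vertical stem axis (the lever's pivot) at deck level, 76 mm above the bench. Its x axis lies along its pipe: +x to the chamber, -x to an outlet that bends down into the deck 50 mm from the stem; z up. Valve body and outlet reach up to 39 mm above the deck, stem and hub (radius 11 mm) to 61 mm.
- pump_lever (a joint): Angle of the red lever: 0 = shut, lever along the valve's +y, across its pipe, at a stop; 1.571 = fully open, lever along the valve's -x, in line with the pipe, at the other stop. Seen from above it shuts clockwise. Starts between 0.9 (throttled) and fully open. Stays where it is left; turning takes about 0.25 N m (3 to 5 N at the sleeve).
- pump_handle (a point): Middle of the red sleeve's width and height, 70 mm from the stem axis, 54 mm above the deck. The sleeve is a straight bar 15 mm wide and 14 mm tall (47 to 61 mm above the deck), reaching from 34 to 90 mm from the stem axis. Free space beside and below it.
- vent_valve: The vent valve: the same brass ball valve with a blue-sleeved lever. Origin and axes as the pump valve's; its -x outlet ends in a small bronze air filter 66 mm from the stem, not higher than 39 mm above the deck.
- vent_lever (a joint): Angle of the blue lever about its stem, same convention and stiffness as the red one: 0 = shut (along the valve's +y, across the pipe), 1.571 = fully open (along the valve's -x, in line with the pipe). It starts shut.
- vent_handle (a point): Point in the middle of the blue sleeve, 70 mm from the stem axis and 54 mm above the deck; same sleeve size as the red one.
- resin_bottle: Amber bottle, diameter 68, 150 mm tall, loose on the bench to the right (console's -y) of the console. Origin: centre of its underside.
- hardener_bottle: White bottle with blue cap, diameter 48, 100 mm tall, loose on the bench off the console's front right corner. Origin: centre of its underside.
- mixing_cup: Yellow plastic cup, diameter 66, 70 mm tall, loose on the bench off the console's front left (+y) corner. Origin: centre of its underside.
- slide_box: Flat green slide box 85 x 100 x 34 mm with a steel catch, loose on the bench to the left of the console. Origin: centre of its underside.
- black_mount: Black round specimen mount, diameter 32, 22 mm tall, loose on the deck between the two pipes. Origin: centre of its underside.
- green_mount: Green round specimen mount, diameter 32, 22 mm tall, loose on the bench in front of the console. Origin: centre of its underside.
- mould_cup: Small white mould cup, diameter 38, 30 mm tall, loose on the deck left of the left pipe. Origin: centre of its underside.

How it is judged:
By the outcome, as a careful person would: the job done as asked, in the order asked, and still so for the second after the job is handed in, with the robot touching nothing.
It also fails if it takes over 54 s, if anything falls off the work surface, if the arm or the gripper's body presses on something with over 40 N, if the wrist force passes 120 N, or if a joint passes its speed limit or range.

## Working session

There is one attempt and no reset: what is moved stays moved. The work goes in short steps, Python scripts to look and compute and a tool call to move; the robot and the scene stay as the last step left them, time stands still between calls to the robot, and variables do not carry over. Pictures are saved under pics/ and viewed, and the job is handed in when it is done.

Besides the shell and the picture viewer there is one more tool, called after "Emit:" as name(argument=value, ...), one argument or row to a line, values as JSON. drive_tool: Moves the arm, as the interface text tells. Its arguments: {"type":"object","properties":{"rows":{"type":"array","items":{"type":"number"}},"newtons":{"type":"number"}},"required":["rows"]}

```bash
mkdir -p pics; ls; python3 - <<'E'
from rig import r, grab_frame, camera_params
import cv2
for n in ("scene","top"):
    im=grab_frame(n); cv2.imwrite(f"pics/{n}0.png",im[:,:,::-1]); print(n,camera_params(n))
print(r.sense())
E
```

```text
pics
scene {'vertical_fov': 54.20704476117295, 'cx': 261.8426528566111, 'cy': 189.8168137058294, 'k1': -0.05657049780768172, 'pose': array([[ 1.80061951e-01,  7.41517449e-01, -6.46320019e-01,
         1.10255876e+03],
       [ 9.83517232e-01, -1.24711224e-01,  1.30923506e-01,
        -1.00582396e+02],
       [ 1.64787041e-02, -6.59241219e-01, -7.51750935e-01,
         7.59830778e+02],
       [ 0.00000000e+00,  0.00000000e+00,  0.00000000e+00,
         1.00000000e+00]])}
top {'vertical_fov': 48.5872366891103, 'cx': 256.6997095367656, 'cy': 194.72655628476812, 'k1': 0.04226497383766934, 'pose': array([[-1.41456385e-02, -9.98191888e-01,  5.84196573e-02,
         4.74960953e+02],
       [-9.99837709e-01,  1.47724556e-02,  1.03116420e-02,
         2.67139795e+00],
       [-1.11559992e-02, -5.82643115e-02, -9.98238856e-01,
         1.28356593e+03],
       [ 0.00000000e+00,  0.00000000e+00,  0.00000000e+00,
         1.00000000e+00]])}
{'clock': 0.1, 'qpos': array([-1.24438492e+00,  3.53567838e-01,  1.63407300e+00, -2.80668570e-06,
        1.15517497e+00, -2.38207409e-03]), 'qvel': array([ 0.00132675, -0.00018166, -0.00086633, -0.00016774,  0.00046157,
        0.00270537]), 'joint_efforts': array([-4.33656778e-04, -6.06356978e+01, -3.42821968e+01,  6.65213975e-05,
        3.77320233e-03, -2.33402938e-05]), 'eef_pos': array([ 201.68651531, -591.11348634,  230.63798307]), 'tcp_rot': array([-1.57108025,  1.56957318,  1.89930702]), 'contact_force': array([0.02168595, 0.14533552, 0.49467722]), 'wrist_torque': array([-0.0478848 ,  0.01576486,  0.00911486]), 'opening': 0.9986960990919115}
```

View pics/scene0.png

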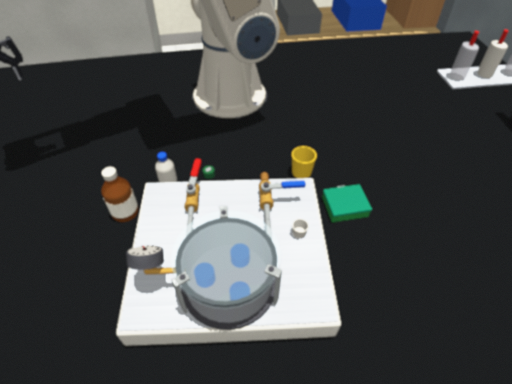

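View pics/top0.png

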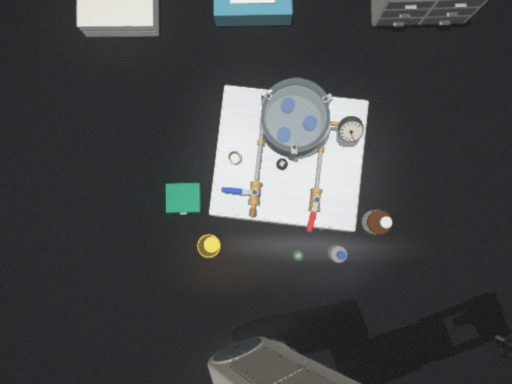

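```bash
python3 - <<'E'
import cv2
a=cv2.imread("pics/top0.png"); b=cv2.imread("pics/scene0.png")
cv2.imwrite("pics/c1.png",cv2.resize(a[140:270,200:400],None,fx=4,fy=4,interpolation=cv2.INTER_CUBIC))
cv2.imwrite("pics/c2.png",cv2.resize(b[145:265,150:320],None,fx=4.5,fy=4.5,interpolation=cv2.INTER_CUBIC))
E
```

```text
(no output)
```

View pics/c1.png

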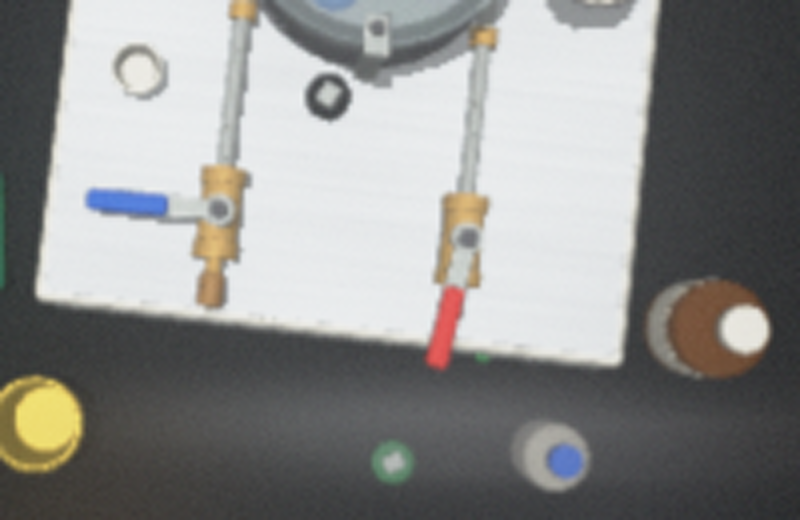

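View pics/c2.png

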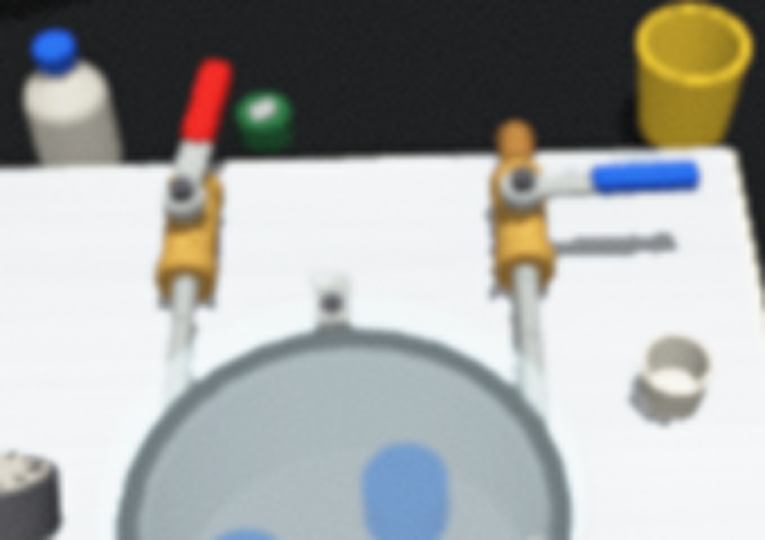

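```bash
cat > h.py <<'E'
import numpy as np, cv2
from rig import camera_params
def ray(n,u,v):
    p=camera_params(n); f=192/np.tan(np.radians(p['vertical_fov'])/2)
    K=np.array([[f,0,p['cx']],[0,f,p['cy']],[0,0,1]])
    q=cv2.undistortPoints(np.array([[[u,v]]],float),K,np.array([p['k1'],0,0,0.]))[0,0]
    d=p['pose'][:3,:3]@np.array([q[0],q[1],1]); return p['pose'][:3,3],d/np.linalg.norm(d)
def tri(a,b):
    (o1,d1),(o2,d2)=ray('top',*a),ray('scene',*b)
    A=np.array([d1,-d2]).T; s=np.linalg.lstsq(A,o2-o1,rcond=None)[0]
    x,y=o1+s[0]*d1,o2+s[1]*d2
    return (x+y)/2,np.linalg.norm(x-y)
def atz(n,p,z):
    o,d=ray(n,*p); return o+d*(z-o[2])/d[2]
E
python3 - <<'E'
from h import *
np.set_printoptions(precision=1,suppress=True)
T=lambda u,v:(200+(u+.5)/4-.5,140+(v+.5)/4-.5)
S=lambda u,v:(150+(u+.5)/4.5-.5,145+(v+.5)/4.5-.5)
P=dict(rhub=((468,238),(183,190)),rs=((454,289),(200,140)),re=((437,367),(215,62)),bhub=((219,209),(522,180)),bs=((167,205),(594,179)),be=((88,198),(697,174)))
for k,(a,b) in P.items():
    print(k,*tri(T(*a),S(*b)),'top@137',atz('top',T(*a),137),'sc@137',atz('scene',S(*b),137))
for k,a in dict(fl=(37,299),fr=(622,366)).items(): print(k,atz('top',T(*a),76))
for k,a,z in (('green',(393,462),22),('hard',(565,461),100),('black',(329,95),98),('cup',(40,420),10),('mould',(140,70),100),('resin',(745,329),150)): print(k,atz('top',T(*a),z))
E
```

```text
rhub [ 528.  -147.4  132.5] 0.3019546321210417 top@137 [ 527.8 -146.6  137. ] sc@137 [ 532.1 -147.2  137. ]
rs [ 493.7 -137.2  131.1] 0.05455581946251251 top@137 [ 493.7 -136.5  137. ] sc@137 [ 499.4 -136.8  137. ]
re [ 441.5 -124.9  134.7] 1.356922644726721 top@137 [ 441.6 -123.9  137. ] sc@137 [ 443.8 -125.5  137. ]
bhub [550.   20.2 133.2] 1.0498693503566414 top@137 [549.9  20.7 137. ] sc@137 [553.2  19.  137. ]
bs [553.5  56.  131.2] 0.1365955175373338 top@137 [553.1  55.8 137. ] sc@137 [558.5  54.5 137. ]
be [558.8 108.9 131.2] 1.6794112360632674 top@137 [558.6 109.1 137. ] sc@137 [563.8 106.1 137. ]
fl [491.8 151.7  76. ]
fr [ 438.9 -260.5   76. ]
green [ 369.1 -102.8   22. ]
hard [ 375.  -214.4  100. ]
black [631.3 -56.8  98. ]
cup [402.7 158.2  10. ]
mould [650.7  75.3 100. ]
resin [ 464.5 -325.6  150. ]
```

```bash
python3 - <<'E'
from h import *
from rig import r
from scipy.spatial.transform import Rotation as R
np.set_printoptions(precision=4,suppress=True)
s=r.sense(); print(R.from_euler('xyz',s['tcp_rot']).as_matrix(), s['eef_pos'])
E
```

```text
[[-0.0004  0.3229 -0.9464]
 [ 0.0012 -0.9464 -0.3229]
 [-1.     -0.0012 -0.    ]] [ 201.6865 -591.1135  230.638 ]
```

Emit:
drive_tool(
  rows=[0,-32,-37,-10.5,0,0,0,0,-64,-75,-21,0,0,0,0,-96,-112,-31.5,0,0,0,0,-128,-149,-42,0,0,0,0,-160,-187,-52.5,0,0,0,0,-192,-224,-63,0,0,0,0,-224,-261,-73.5,0,0,0,0,-256,-298,-84,0,0,0,0,-288,-336,-94.5,0,0,0,0,-320,-373,-105,0,0,0],
  newtons=20,
)

```text
clock: 1.35
eef_pos: [451.9, -166.3, 230.9]
tcp_rot: [2.913, 1.57, 1.939]
contact_force: [1.1, 0.5, 0.3]
opening: 0.003
```

```bash
cat >> h.py <<'E'
from rig import r
from scipy.spatial.transform import Rotation as R
def pose():
    s=r.sense(); M=R.from_euler('xyz',s['tcp_rot']).as_matrix(); return s,s['eef_pos'],M
def rows(targets):
    """targets: list of x,y,z,jaw yaw deg"""
    s,p,M=pose(); print('now',p.round(1),'yaw',np.degrees(np.arctan2(M[1,1],M[0,1])).round(2),'clk',s['clock'],'F',s['contact_force'].round(2),'q6',s['qpos'][[0,5]].round(2),'open',round(s['opening'],2))
    for x,y,z,a in targets:
        c,sn=np.cos(np.radians(a)),np.sin(np.radians(a))
        G=np.array([[0,c,sn],[0,sn,-c],[-1,0,0]])
        d=M.T@(np.array([x,y,z])-p); w=np.degrees(R.from_matrix(M.T@G).as_rotvec())
        print(d.round(1),w.round(1))
def lever(piv,th,off,z,rad=70):
    """th world lever angle deg; off along ccw tangent"""
    u=np.array([np.cos(np.radians(th)),np.sin(np.radians(th))]); n=np.array([-u[1],u[0]])
    q=np.array(piv)+rad*u+off*n; return (*q,z,th-90)
E
python3 -c "
from h import *
rows([lever((529,-147),165,40,225),lever((529,-147),165,40,119)])"
```

```text
now [ 451.9 -166.3  230.9] yaw 34.18 clk 1.35 F [1.12 0.5  0.29] q6 [-0.36 -0.95] open 0.0
[ 5.9 -1.4  0.6] [-40.8  -0.1  -0. ]
[111.9  -1.4   0.7] [-40.8  -0.1  -0. ]
```

Emit:
drive_tool(
  rows=[5,-1.5,0.5,-10.5,0,0,0,10,-1.5,0.5,-21,0,0,0,20,-1.5,0.5,-31.5,0,0,0,40,-1.5,0.5,-40.8,0,0,0,70,-1.5,0.5,-40.8,0,0,0,95,-1.5,0.5,-40.8,0,0,0,112,-1.5,0.5,-40.8,0,0,0,112,-1.5,0.5,-40.8,0,0,0],
)

```text
clock: 2.35
eef_pos: [449.8, -167.0, 117.8]
tcp_rot: [2.807, 1.567, 2.545]
contact_force: [-0.1, -1.0, 0.3]
opening: 0.002
```

```bash
python3 - <<'E'
from h import *
from rig import grab_frame
rows([lever((529,-147),165,o,119) for o in (30,26,22)])
a=grab_frame('top');b=grab_frame('scene')
cv2.imwrite("pics/d.png",np.hstack([cv2.resize(a[140:270,230:360],(390,390),interpolation=2),cv2.resize(b[120:250,130:260],(390,390),interpolation=2)])[:,:,::-1])
E
```

```text
now [ 449.8 -167.   117.8] yaw 74.98 clk 2.35 F [-0.13 -1.04  0.26] q6 [-0.36 -1.67] open 0.0
[-1.2  9.8  1.3] [-0.  -0.2 -0.1]
[-1.2 13.8  1.3] [-0.  -0.2 -0.1]
[-1.2 17.8  1.3] [-0.  -0.2 -0.1]
```

View pics/d.png

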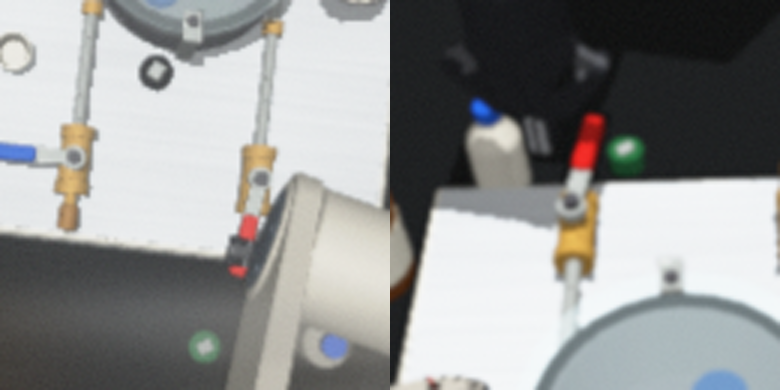

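```bash
python3 - <<'E'
from h import *
P=(529,-147)
rows([lever(P,165,30,119),lever(P,165,22,119)]+[lever(P,t,22,119) for t in (161,157,153,148,143,138,133,128)])
E
```

```text
now [ 451.  -167.4  119.2] yaw 74.99 clk 2.45 F [0.38 0.02 1.1 ] q6 [-0.36 -1.67] open -0.0
[0.2 9.9 0.1] [-0.  -0.  -0.1]
[ 0.3 17.9  0.1] [-0.  -0.  -0.1]
[ 0.3 22.9 -1.3] [ 4.  -0.1 -0.1]
[ 0.3 27.9 -2.3] [ 8.  -0.1 -0.1]
[ 0.3 33.  -3. ] [12.  -0.1 -0.1]
[ 0.3 39.4 -3.3] [17.  -0.1 -0.1]
[ 0.3 45.8 -3.1] [22.  -0.1 -0. ]
[ 0.3 52.1 -2.3] [27.  -0.1 -0. ]
[ 0.3 58.4 -1. ] [32.  -0.1 -0. ]
[ 0.3 64.5  0.9] [37.  -0.1 -0. ]
```

Emit:
drive_tool(
  rows=[0,10,0,0,0,0,0,0,18,0,0,0,0,0,0,23,-1.3,4,0,0,0,0,28,-2.3,8,0,0,0,0,33,-3,12,0,0,0,0,39.5,-3.3,17,0,0,0],
)

```text
clock: 3.2
eef_pos: [458.7, -128.5, 119.9]
tcp_rot: [0.239, 1.57, -0.321]
contact_force: [0.2, -5.5, 0.0]
opening: 0.001
```

```bash
python3 - <<'E'
from h import *
P=(529,-147)
rows([lever(P,t,22,119) for t in (143,138,133,128,123,118,113,108,103,98)])
E
```

```text
now [ 458.7 -128.5  119.9] yaw 57.88 clk 3.2 F [ 0.23 -5.52  0.02] q6 [-0.28 -1.29] open 0.0
[ 0.9  5.8 -2.3] [ 4.9  0.1 -0. ]
[ 0.9 12.1 -3.4] [ 9.9  0.1 -0. ]
[ 0.9 18.5 -3.9] [14.9  0.1 -0. ]
[ 0.9 24.9 -3.9] [19.9  0.  -0. ]
[ 0.9 31.2 -3.4] [24.9  0.  -0. ]
[ 0.9 37.5 -2.3] [29.9  0.  -0. ]
[ 0.9 43.7 -0.6] [34.9  0.  -0. ]
[ 0.9 49.7  1.5] [39.9  0.  -0. ]
[ 0.9 55.5  4.2] [44.9  0.  -0. ]
[ 1.  61.1  7.4] [49.9  0.  -0. ]
```

Emit:
drive_tool(
  rows=[0.9,5.8,-2.3,5,0,0,0,0.9,12.1,-3.4,10,0,0,0,0.9,18.5,-3.9,15,0,0,0,0.9,25,-3.9,20,0,0,0,0.9,31.2,-3.4,25,0,0,0,0.9,37.5,-2.3,30,0,0,0,0.9,43.7,-0.6,35,0,0,0,0.9,49.7,1.5,40,0,0,0,0.9,55.5,4.2,45,0,0,0,0.9,61,7.4,50,0,0,0],
)

```text
clock: 4.45
eef_pos: [496.7, -80.4, 119.2]
tcp_rot: [-0.702, 1.57, -2.137]
contact_force: [-3.1, -3.1, 1.4]
opening: 0.001
```

```bash
python3 - <<'E'
from h import *
P=(529,-147)
rows([lever(P,t,22,119) for t in (96,94,92,90,88,86,84,83,82,81)])
E
```

```text
now [496.7 -80.4 119.2] yaw 7.76 clk 4.45 F [-3.12 -3.13  1.43] q6 [-0.16 -0.3 ] open 0.0
[ 0.2  3.1 -0.3] [1.8 0.  0. ]
[ 0.2  5.6 -1. ] [3.8 0.  0. ]
[ 0.2  8.1 -1.6] [5.8 0.  0. ]
[ 0.2 10.6 -2. ] [7.8 0.  0. ]
[ 0.2 13.2 -2.4] [9.8 0.  0. ]
[ 0.2 15.7 -2.7] [11.8  0.   0. ]
[ 0.2 18.3 -2.9] [13.8  0.1  0. ]
[ 0.2 19.5 -3. ] [14.8  0.1  0. ]
[ 0.2 20.8 -3. ] [15.8  0.1  0. ]
[ 0.2 22.1 -3.1] [16.8  0.1  0. ]
```

Approach to ~88°, then check the force.

Emit:
drive_tool(
  rows=[0,3,-0.3,2,0,0,0,0,5.6,-1,4,0,0,0,0,8.1,-1.6,6,0,0,0,0,10.6,-2,8,0,0,0,0,13.2,-2.4,10,0,0,0],
)

```text
clock: 5.08
eef_pos: [509.4, -76.0, 119.3]
tcp_rot: [-1.014, 1.57, -2.626]
contact_force: [-2.9, -0.6, 2.5]
opening: 0.002
```

```bash
python3 - <<'E'
from h import *
from rig import grab_frame
P=(529,-147)
rows([lever(P,t,22,119) for t in (86,85,84,83,82,81)])
a=grab_frame('top');b=grab_frame('scene')
cv2.imwrite("pics/e.png",np.hstack([cv2.resize(a[140:270,230:360],(390,390),interpolation=2),cv2.resize(b[120:250,150:280],(390,390),interpolation=2)])[:,:,::-1])
E
```

```text
now [509.4 -76.  119.3] yaw -2.36 clk 5.075 F [-2.95 -0.62  2.46] q6 [-0.15 -0.11] open 0.0
[ 0.3  2.5 -0.5] [1.6 0.  0.1]
[ 0.3  3.8 -0.8] [2.6 0.  0.1]
[ 0.3  5.  -1.1] [3.6 0.  0.1]
[ 0.3  6.3 -1.4] [4.6 0.  0.1]
[ 0.3  7.5 -1.7] [5.6 0.  0.1]
[ 0.3  8.8 -1.9] [6.6 0.  0.1]
```

View pics/e.png

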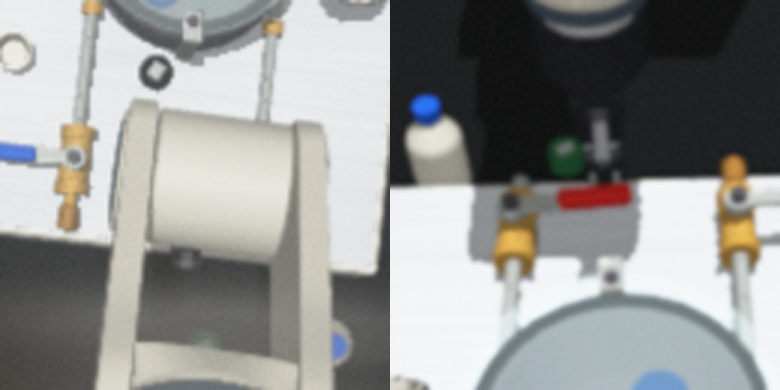

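Emit:
drive_tool(
  rows=[0,1.3,-0.3,0.8,0,0,0,0,2.5,-0.5,1.6,0,0,0,0,3.8,-0.8,2.6,0,0,0],
)

```text
clock: 5.55
eef_pos: [513.6, -75.3, 119.3]
tcp_rot: [-0.724, 1.57, -2.381]
contact_force: [-3.6, 1.2, 1.9]
opening: -0.0
```

Emit:
drive_tool(
  rows=[0,1,-0.3,0.8,0,0,0,0,1,-0.3,0.8,0,0,0],
)

```text
clock: 5.8
eef_pos: [514.9, -75.0, 119.3]
tcp_rot: [-0.139, 1.57, -1.811]
contact_force: [-2.0, 0.6, -0.5]
opening: 0.001
```

Emit:
drive_tool(
  rows=[0,1,-0.3,0.8,0,0,0,0,1,-0.3,0.8,0,0,0],
)

```text
clock: 6.05
eef_pos: [515.5, -74.9, 119.2]
tcp_rot: [-1.097, 1.57, -2.784]
contact_force: [-4.2, -0.2, 3.7]
opening: 0.002
```

Emit:
drive_tool(
  rows=[0,1,-0.3,0.8,0,0,0,0,1,-0.3,0.8,0,0,0],
)

```text
clock: 6.3
eef_pos: [515.7, -74.6, 119.2]
tcp_rot: [-1.347, 1.568, -3.048]
contact_force: [-7.7, 0.7, 5.3]
opening: 0.002
```

Emit:
drive_tool(
  rows=[0,1,-0.2,0.8,0,0,0,0,1,-0.2,0.8,0,0,0],
)

```text
clock: 6.55
eef_pos: [515.7, -74.5, 119.1]
tcp_rot: [-1.417, 1.566, -3.132]
contact_force: [-7.7, 2.0, 5.9]
opening: -0.001
```

```bash
python3 - <<'E'
from h import *
from rig import grab_frame
P=(529,-147)
rows([lever(P,t,22,119) for t in (84,83,82,81,80)])
b=grab_frame('scene')
cv2.imwrite("pics/f.png",cv2.resize(b[160:230,180:260],(800,700),interpolation=2)[:600,:,::-1])
E
```

```text
now [515.7 -74.5 119.1] yaw -8.28 clk 6.55 F [-7.74  2.    5.95] q6 [-0.15 -0.  ] open -0.0
[ 0.1 -1.1  0.8] [-2.3  0.   0.3]
[0.1 0.1 0.4] [-1.3  0.   0.3]
[ 0.1  1.3 -0. ] [-0.3  0.   0.3]
[ 0.1  2.5 -0.4] [0.7 0.  0.3]
[ 0.1  3.8 -0.8] [1.7 0.  0.3]
```

View pics/f.png

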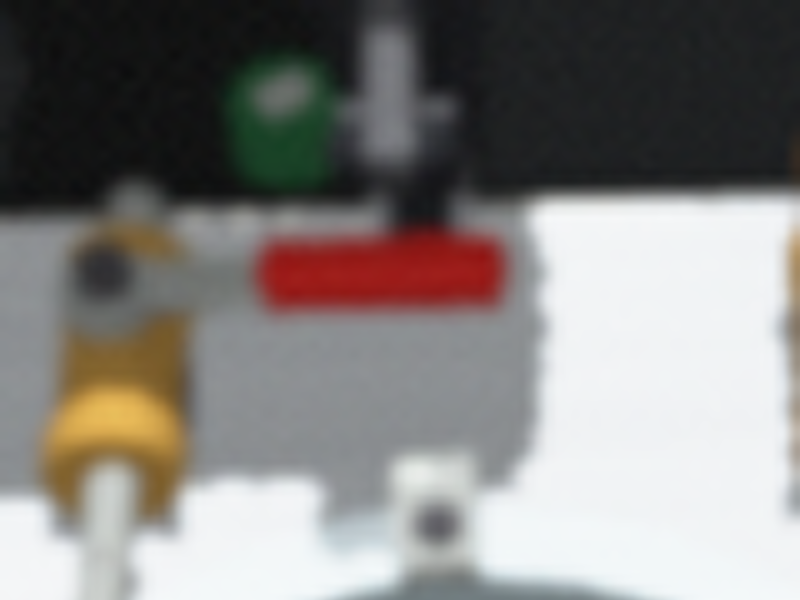

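Emit:
drive_tool(
  rows=[0,-5,0,0,0,0,0,0,-15,0,0,0,0,0,-15,-25,0,0,0,0,0,-40,-25,0,0,0,0,0,-65,-25,0,0,0,0,0,-65,-25,0,0,0,0,0],
)

```text
clock: 7.35
eef_pos: [492.5, -71.0, 187.0]
tcp_rot: [0.282, 1.57, -1.434]
contact_force: [0.2, -0.1, -0.1]
opening: -0.004
```

```bash
python3 - <<'E'
from h import *
P=(551,20)
rows([lever(P,82.5,-48,184),lever(P,82.5,-48,119),lever(P,82.5,-22,119)])
E
```

```text
now [492.5 -71.  187. ] yaw -8.27 clk 7.35 F [ 0.2  -0.12 -0.13] q6 [-0.15 -0.  ] open -0.0
[   2.9   91.9 -169.1] [-0.8  0.  -0. ]
[  67.9   91.8 -169.2] [-0.8  0.  -0. ]
[  67.8   65.9 -168.8] [-0.8  0.  -0. ]
```

Emit:
drive_tool(
  rows=[0,25,-45,0,0,0,0,0,50,-90,0,0,0,0,0,75,-135,0,0,0,0,0,92,-169,-0.8,0,0,0,0,92,-169,-0.8,0,0,0],
)

```text
clock: 7.98
eef_pos: [608.5, 85.0, 186.2]
tcp_rot: [0.388, 1.57, -1.31]
contact_force: [-1.1, -0.2, -0.1]
opening: -0.0
```

```bash
python3 - <<'E'
from h import *
from rig import grab_frame
P=(551,20)
rows([lever(P,82.5,-48,119),lever(P,82.5,-22,119)])
a=grab_frame('top');b=grab_frame('scene')
cv2.imwrite("pics/g.png",np.hstack([cv2.resize(a[140:270,220:350],(390,390),interpolation=2),cv2.resize(b[120:250,180:310],(390,390),interpolation=2)])[:,:,::-1])
E
```

```text
now [608.5  85.  186.2] yaw -7.32 clk 7.975 F [-1.07 -0.21 -0.08] q6 [0.14 0.26] open -0.0
[67.2 -0.5  1.9] [ 0.2  0.  -0. ]
[ 67.2 -26.5   1.8] [ 0.2  0.  -0. ]
```

View pics/g.png

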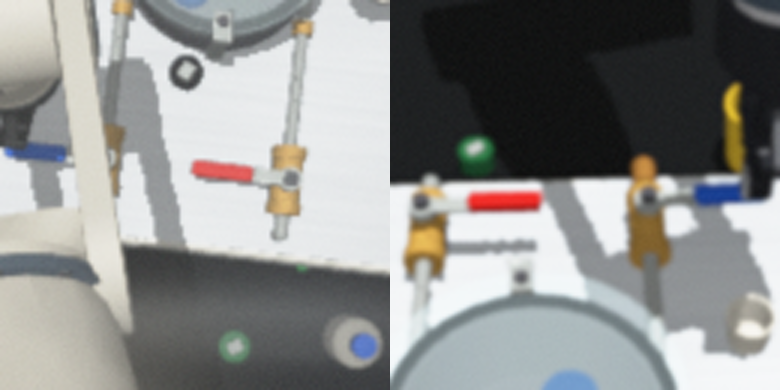

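```bash
python3 - <<'E'
import cv2
from h import *
from rig import grab_frame
a=grab_frame('top')
hsv=cv2.cvtColor(a,cv2.COLOR_RGB2HSV)
a0=cv2.imread('pics/top0.png');h0=cv2.cvtColor(a0,cv2.COLOR_BGR2HSV)
def ang(h,lo,hi,box):
    x0,y0,x1,y1=box
    m=cv2.inRange(h[y0:y1,x0:x1],lo,hi); v,u=np.nonzero(m)
    q=np.array([atz('top',(a+x0,b+y0),134)[:2] for a,b in zip(u,v)]); d=np.linalg.svd(q-q.mean(0))[2][0]
    print(q.mean(0),len(q),np.degrees(np.arctan2(*d[::-1]))%180, np.ptp(q@d))
    return q.mean(0)
ang(hsv,(0,150,90),(8,255,255),(270,180,330,240))
ang(h0,(105,150,90),(125,255,255),(215,180,250,200))
ang(h0,(0,150,90),(8,255,255),(300,200,325,240))
E
```

```text
[535.16673878 -85.3467742 ] 48 82.91789187874471 46.172514584058995
[555.5665932   83.16197367] 47 84.97025255622134 46.39282241516611
[ 465.97525565 -130.06088998] 58 163.1722476559308 48.43127617145723
```

Emit:
drive_tool(
  rows=[20,0,2,0,0,0,0,40,0,2,0,0,0,0,58,0,2,0,0,0,0,67,0,2,0,0,0,0,67,0,2,0,0,0,0,67,-8,2,0,0,0,0,67,-14,2,0,0,0,0,67,-18,2,0,0,0,0,67,-21,2,0,0,0,0,67,-22,2,0,0,0,0],
)

```text
clock: 9.38
eef_pos: [584.5, 83.2, 119.5]
tcp_rot: [-0.622, 1.569, -2.323]
contact_force: [-0.4, -0.1, -0.3]
opening: 0.001
```

```bash
python3 - <<'E'
from h import *
P=(551,20)
rows([lever(P,t,-22,119) for t in (82.5,83.5,85,87,89.5,92,94.5,97,99.5,102,104.5,107)])
E
```

```text
now [584.5  83.2 119.5] yaw -7.47 clk 9.375 F [-0.38 -0.05 -0.35] q6 [0.14 0.27] open 0.0
[ 0.5 -2.9 -2.9] [0.  0.1 0.1]
[ 0.5 -4.2 -3.3] [-1.   0.1  0.1]
[ 0.5 -6.  -3.8] [-2.5  0.1  0.1]
[ 0.5 -8.5 -4.5] [-4.5  0.1  0.1]
[  0.5 -11.6  -5.1] [-7.   0.1  0.1]
[  0.5 -14.8  -5.6] [-9.5  0.1  0.1]
[  0.5 -18.   -6. ] [-12.    0.1   0.1]
[  0.5 -21.2  -6.2] [-14.5   0.1   0.1]
[  0.5 -24.4  -6.3] [-17.    0.1   0.1]
[  0.5 -27.6  -6.3] [-19.5   0.1   0.1]
[  0.5 -30.8  -6.1] [-22.    0.1   0.1]
[  0.5 -33.9  -5.8] [-24.5   0.1   0.1]
```

Emit:
drive_tool(
  rows=[0,-1.5,-1.5,0,0,0,0,0,-3,-3,0,0,0,0,0,-4.2,-3.3,-1,0,0,0,0,-6,-3.8,-2.5,0,0,0,0,-8.5,-4.5,-4.5,0,0,0,0,-11.6,-5.1,-7,0,0,0,0,-14.8,-5.6,-9.5,0,0,0,0,-18,-6,-12,0,0,0,0,-21.2,-6.2,-14.5,0,0,0,0,-24.4,-6.3,-17,0,0,0],
)

```text
clock: 10.62
eef_pos: [562.0, 93.0, 119.8]
tcp_rot: [0.97, 1.569, -0.432]
contact_force: [3.7, 1.7, -2.4]
opening: 0.001
```

```bash
python3 - <<'E'
from h import *
from rig import grab_frame
P=(551,20)
rows([lever(P,99.5+2.5*k,-22,119) for k in range(1,11)])
b=grab_frame('scene')
cv2.imwrite("pics/i.png",cv2.resize(b[130:250,220:340],(600,600),interpolation=2)[:,:,::-1])
E
```

```text
now [562.   93.  119.8] yaw 9.68 clk 10.625 F [ 3.69  1.65 -2.35] q6 [ 0.16 -0.01] open 0.0
[ 0.8 -4.  -0.7] [-2.3  0.  -0.1]
[ 0.8 -7.1 -1.5] [-4.8  0.  -0.1]
[  0.8 -10.3  -2.1] [-7.3  0.  -0.1]
[  0.8 -13.4  -2.6] [-9.8  0.  -0.1]
[  0.8 -16.6  -3. ] [-12.3   0.   -0.1]
[  0.8 -19.8  -3.2] [-14.8   0.1  -0.1]
[  0.8 -23.   -3.3] [-17.3   0.1  -0.1]
[  0.8 -26.2  -3.2] [-19.8   0.1  -0.1]
[  0.8 -29.4  -3. ] [-22.3   0.1  -0.1]
[  0.7 -32.6  -2.7] [-24.8   0.1  -0.1]
```

View pics/i.png

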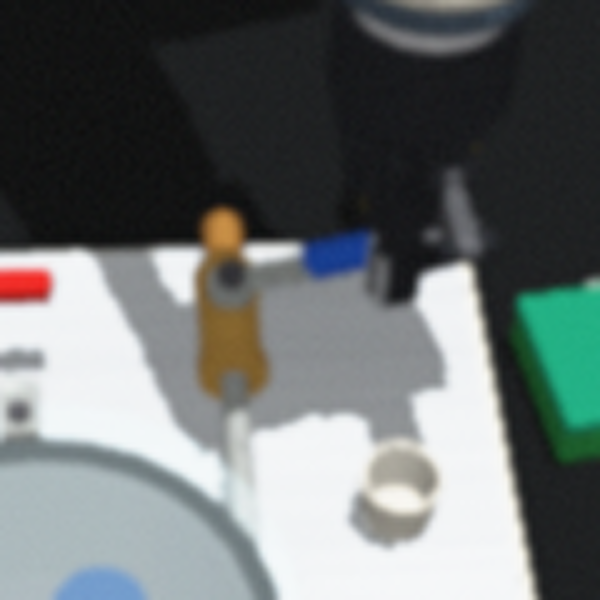

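Emit:
drive_tool(
  rows=[0.8,-3.5,-0.7,-2.3,0,0,0,0.8,-7,-1.5,-4.8,0,0,0,0.8,-10.3,-2.1,-7.3,0,0,0,0.8,-13.4,-2.6,-9.8,0,0,0,0.8,-16.6,-3,-12.3,0,0,0,0.8,-19.8,-3.2,-14.8,0,0,0,0.8,-23,-3.3,-17.3,0,0,0,0.8,-26.2,-3.2,-19.8,0,0,0,0.8,-29.4,-3,-22.3,0,0,0,0.8,-32.6,-2.7,-24.8,0,0,0],
)

```text
clock: 11.92
eef_pos: [529.7, 90.9, 119.4]
tcp_rot: [1.245, 1.568, 0.279]
contact_force: [1.9, 2.7, 1.0]
opening: 0.0
```

```bash
python3 - <<'E'
from h import *
P=(551,20)
rows([lever(P,124.5+2.5*k,-22,119) for k in range(1,11)])
E
```

```text
now [529.7  90.9 119.4] yaw 34.68 clk 11.925 F [1.92 2.68 1.  ] q6 [ 0.17 -0.44] open 0.0
[ 0.4 -3.7 -0.4] [-2.3  0.  -0.1]
[ 0.4 -6.8 -1.2] [-4.8  0.1 -0.1]
[ 0.4 -9.9 -1.8] [-7.3  0.1 -0.1]
[  0.4 -13.1  -2.3] [-9.8  0.1 -0.1]
[  0.4 -16.3  -2.7] [-12.3   0.1  -0.1]
[  0.3 -19.5  -2.9] [-14.8   0.1  -0.1]
[  0.3 -22.7  -3. ] [-17.3   0.1  -0.1]
[  0.3 -25.9  -2.9] [-19.8   0.1  -0.1]
[  0.3 -29.1  -2.7] [-22.3   0.1  -0.1]
[  0.3 -32.3  -2.4] [-24.8   0.1  -0.1]
```

Emit:
drive_tool(
  rows=[0.4,-3.5,-0.4,-2.3,0,0,0,0.4,-6.8,-1.2,-4.8,0,0,0,0.4,-9.9,-1.8,-7.3,0,0,0,0.4,-13.1,-2.3,-9.8,0,0,0,0.4,-16.3,-2.7,-12.3,0,0,0,0.4,-19.5,-2.9,-14.8,0,0,0,0.4,-22.7,-3,-17.3,0,0,0,0.4,-25.9,-2.9,-19.8,0,0,0,0.4,-29.1,-2.7,-22.3,0,0,0,0.4,-32.3,-2.4,-24.8,0,0,0],
)

```text
clock: 13.18
eef_pos: [501.9, 75.1, 119.2]
tcp_rot: [1.083, 1.567, 0.551]
contact_force: [-0.1, 3.8, 2.2]
opening: -0.003
```

```bash
python3 - <<'E'
from h import *
P=(551,20)
rows([lever(P,149.5+2.5*k,-22,119) for k in range(1,11)])
E
```

```text
now [501.9  75.1 119.2] yaw 59.56 clk 13.175 F [-0.1   3.77  2.17] q6 [ 0.14 -0.9 ] open -0.0
[ 0.2 -3.7 -0.6] [-2.4  0.1 -0.2]
[ 0.2 -6.8 -1.4] [-4.9  0.1 -0.2]
[ 0.2 -9.9 -2. ] [-7.4  0.1 -0.2]
[  0.2 -13.1  -2.5] [-9.9  0.1 -0.2]
[  0.2 -16.3  -2.8] [-12.4   0.1  -0.2]
[  0.2 -19.5  -3. ] [-14.9   0.1  -0.2]
[  0.2 -22.7  -3.1] [-17.4   0.1  -0.2]
[  0.2 -25.9  -3. ] [-19.9   0.1  -0.2]
[  0.1 -29.1  -2.8] [-22.4   0.1  -0.2]
[  0.1 -32.2  -2.5] [-24.9   0.1  -0.2]
```

Emit:
drive_tool(
  rows=[0,-3.5,-0.6,-2.4,0,0,0,0,-6.8,-1.4,-4.9,0,0,0,0,-9.9,-2,-7.4,0,0,0,0,-13.1,-2.5,-9.9,0,0,0,0,-16.3,-2.8,-12.4,0,0,0,0,-19,-3,-14.9,0,0,0],
)

```text
clock: 13.92
eef_pos: [489.4, 60.8, 119.3]
tcp_rot: [1.092, 1.567, 0.822]
contact_force: [-0.6, 3.9, 0.6]
opening: 0.001
```

```bash
python3 - <<'E'
from h import *
P=(551,20)
rows([lever(P,t,-22,119) for t in (165,166,167,168,169,170,171,172,173,174)])
E
```

```text
now [489.4  60.8 119.3] yaw 74.53 clk 13.925 F [-0.65  3.92  0.56] q6 [ 0.12 -1.18] open 0.0
[ 0.3 -1.4  0.1] [-0.5  0.1 -0.2]
[ 0.3 -2.7 -0.3] [-1.5  0.1 -0.2]
[ 0.3 -3.9 -0.6] [-2.5  0.1 -0.2]
[ 0.3 -5.1 -0.9] [-3.5  0.1 -0.2]
[ 0.3 -6.4 -1.2] [-4.5  0.1 -0.2]
[ 0.3 -7.6 -1.5] [-5.5  0.1 -0.2]
[ 0.2 -8.9 -1.8] [-6.5  0.1 -0.2]
[  0.2 -10.1  -2. ] [-7.5  0.1 -0.2]
[  0.2 -11.4  -2.2] [-8.5  0.1 -0.2]
[  0.2 -12.7  -2.4] [-9.5  0.1 -0.2]
```

Emit:
drive_tool(
  rows=[0,-1.4,0,-0.5,0,0,0,0,-2.7,-0.3,-1.5,0,0,0,0,-3.9,-0.6,-2.5,0,0,0,0,-5.1,-0.9,-3.5,0,0,0,0,-6.4,-1.2,-4.5,0,0,0],
)

```text
clock: 14.55
eef_pos: [486.3, 54.9, 119.2]
tcp_rot: [1.092, 1.567, 0.901]
contact_force: [-2.0, 3.5, 1.0]
opening: -0.0
```

Emit:
drive_tool(
  rows=[0,-1.2,-0.3,-1,0,0,0,0,-1.2,-0.3,-1,0,0,0],
)

```text
clock: 14.8
eef_pos: [485.8, 53.6, 119.2]
tcp_rot: [1.021, 1.567, 0.848]
contact_force: [-1.1, 2.7, 0.7]
opening: 0.002
```

Emit:
drive_tool(
  rows=[0,-1.2,-0.3,-1,0,0,0,0,-1.2,-0.3,-1,0,0,0],
)

```text
clock: 15.05
eef_pos: [485.2, 52.3, 119.2]
tcp_rot: [0.997, 1.567, 0.842]
contact_force: [-1.0, 2.6, 0.2]
opening: -0.0
```

```bash
python3 - <<'E'
from h import *
P=(551,20)
rows([lever(P,t,-22,119) for t in (168,170,171,172,173,174)])
E
```

```text
now [485.2  52.3 119.2] yaw 81.13 clk 15.05 F [-1.02  2.64  0.17] q6 [ 0.1  -1.32] open -0.0
[0.2 4.  1.3] [ 3.1  0.1 -0.2]
[0.2 1.6 0.4] [ 1.1  0.1 -0.2]
[0.2 0.4 0. ] [ 0.1  0.1 -0.2]
[ 0.2 -0.8 -0.3] [-0.9  0.1 -0.2]
[ 0.2 -2.1 -0.7] [-1.9  0.1 -0.2]
[ 0.1 -3.3 -1. ] [-2.9  0.1 -0.2]
```

Emit:
drive_tool(
  rows=[0,-1,-0.3,-1,0,0,0,0,-1,-0.3,-1,0,0,0],
)

```text
clock: 15.3
eef_pos: [484.7, 51.3, 119.1]
tcp_rot: [0.973, 1.568, 0.836]
contact_force: [-1.8, 4.0, 0.4]
opening: -0.0
```

Emit:
drive_tool(
  rows=[0,-1,-0.3,-0.8,0,0,0,0,-1,-0.3,-0.8,0,0,0],
)

```text
clock: 15.55
eef_pos: [484.3, 50.4, 119.2]
tcp_rot: [0.987, 1.567, 0.864]
contact_force: [-1.8, 4.4, 0.5]
opening: -0.001
```

Emit:
drive_tool(
  rows=[0,-1,-0.2,-0.5,0,0,0,0,-1,-0.2,-0.5,0,0,0],
)

```text
clock: 15.8
eef_pos: [484.2, 50.3, 119.2]
tcp_rot: [1.096, 1.566, 0.982]
contact_force: [-2.3, 9.8, -0.1]
opening: 0.001
```

Emit:
drive_tool(
  rows=[0,-1,0,0,0,0,0,0,-1,0,0,0,0,0],
)

```text
clock: 16.05
eef_pos: [484.2, 50.3, 119.2]
tcp_rot: [1.208, 1.564, 1.094]
contact_force: [-1.1, 11.4, 0.7]
opening: 0.002
```

Emit:
drive_tool(
  rows=[0,5,0,0,0,0,0,0,15,0,0,0,0,0,-15,28,0,0,0,0,0,-50,30,0,0,0,0,0,-90,60,0,0,0,0,0,-120,110,0,0,0,0,0,-130,160,0,0,0,0,0,-130,210,0,0,0,0,0,-130,250,0,0,0,0,0,-130,250,0,0,0,0,0],
)

```text
clock: 17.3
eef_pos: [512.2, 301.0, 251.8]
tcp_rot: [1.121, 1.563, 1.01]
contact_force: [-0.1, -0.2, -0.1]
opening: -0.002
```

```bash
python3 - <<'E'
from h import *
from rig import grab_frame
a=grab_frame('top');b=grab_frame('scene')
cv2.imwrite("pics/j.png",np.hstack([cv2.resize(a[130:270,200:400],(440,308),interpolation=2),cv2.resize(b[130:270,90:250+0],(352,308),interpolation=2)])[:,:,::-1])
cv2.imwrite("pics/top1.png",a[:,:,::-1]);cv2.imwrite("pics/scene1.png",b[:,:,::-1])
hsv=cv2.cvtColor(a,cv2.COLOR_RGB2HSV)
for lo,hi,(x0,y0,x1,y1) in (((0,150,90),(8,255,255),(270,180,330,240)),((105,150,90),(125,255,255),(235,185,280,240))):
    v,u=np.nonzero(cv2.inRange(hsv[y0:y1,x0:x1],lo,hi))
    q=np.array([atz('top',(c+x0,d+y0),134)[:2] for c,d in zip(u,v)]); d=np.linalg.svd(q-q.mean(0))[2][0]
    print(q.mean(0),len(q),np.degrees(np.arctan2(*d[::-1]))%180)
E
```

```text
[534.511148   -91.57558664] 12 83.24777959925692
[484.98445705  29.62665382] 58 171.06688785143498
```

View pics/top1.png

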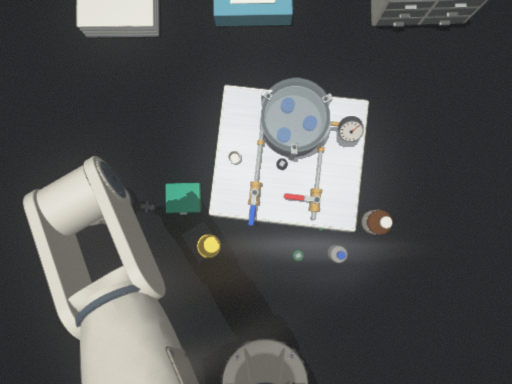

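View pics/scene1.png

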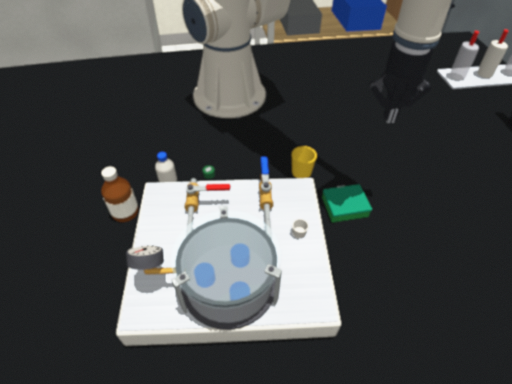

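```bash
python3 -c "
from rig import sign_off; print(sign_off())"
```

```text
the job is handed in; nothing more can be done
None
```

I pushed the red pump lever shut first, then eased the blue vent lever open, and handed the job in after about 17 s. With the gripper shut, I turned it with each lever so that only the leading finger pressed.

- **Red lever:** it stopped moving when the wrist force rose to about 8 N, and the last picture puts it at about 83°. Straight across its pipe is about 82.5°. That last fit had only 12 pixels, but an earlier one with 48 pixels gave 82.9°.
- **Blue lever:** I eased it round at no more than about 20° per second. It stopped moving when the force rose to about 11 N, and the last picture puts it at about 171°. In line with its pipe is about 172.5°, so the two disagree by 1 to 2°, which is about what I can measure.
- **Everything else:** the bottles, cups, box and mounts look unmoved in the last pictures. I compared these by eye and did not measure them. The arm is clear to the left and touching nothing.

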